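Try T-handle screws in their gauge nuts and reject the one that binds

ROBOT

A 7-joint arm with a two-finger parallel gripper is mounted at the origin on the work surface; the furniture and walls round the work are solid. World frame = base frame: x ahead of the robot, y to its left, z up, the work surface at z = 0. Lengths are in m, angles in rad, forces in N, time in s.
With the tool pointing down it reaches from about 0.4 to 0.9 m from the base axis. Payload 5.5 kg.
Tool frame: the origin (TCP) lies on the centre line of the jaws, within the pads' length; the fingertips stand 14 mm ahead of it and the grasp point (between the pads) lies 5 mm behind it (arm.tip_reach is the z of the fingertips in the tool frame, in m); z points along the fingers, y is the line along which they close (so a half turn about z gives the same grasp; the last joint's range is limited). The gripper opens to 85 mm and grips with 20 to 120 N. Pads are 22 mm wide; open, the fingers measure 114 mm over their backs; the gripper's body (76 mm by 85 mm) begins 54 mm behind the grasp point. The pads swing forward as they close: fully open they stand 13 mm farther back than shut.
Start: joints at [1.575, 0.501, -0.427, 1.55, 0.221, 1.138, -0.21], TCP at [0.166, -0.628, 0.245] pointing down, gripper open.
Joint ranges: [-2.88, 2.88], [-0.31, 2.03], [-1.54, 1.56], [0.2, 2.42], [-1.41, 4.55], [0.19, 2.02], [-2.57, 2.57]. Speed limits (rad/s): [2.57, 2.57, 3.14, 3.14, 3.14, 3.14, 3.14].

INTERFACE

Orientations are given as a unit quaternion [w, x, y, z].
In Python, from plant import arm gives the robot as it stands.
- The arm moves only by the tool carry_out, never from a script. Its argument "motion" is text: rows parted by semicolons, each of 7 numbers parted by spaces: the turn, a rotation vector about the tool's x, y, z in rad, then the shift along the tool's x, y, z in mm, then the finger opening in mm, from 0 to 85.4. In form: rx ry rz x y z jaw; .... A call has 1 to 12 rows; each row is the pose to reach, as a shift and turn from the pose commanded when the call began, along the tool's axes at that moment; what a row does not reach only later rows make up. A row lasts 1/12 s, in which the tool goes at most 41.7 mm and 7.16 degrees, less where a joint would pass 70% of its speed; a pose out of reach is approached as far as the arm can. A call with a gripper value outside its range is refused whole. The fingers move at their own pace and stop on an object; "newtons" is the grip in N (left out, the last holds). Time passes only in rows, so rows that repeat a pose let the fingers close. It gives the time, the measured TCP pose, the force, the opening and the grip force at its end, in the units of the state.
- arm.sense(): the state, without advancing time (a new reading comes with each control period).
- arm.get_image(name): name is "scene" or "side" or "wrist"; returns the picture (384x512x3 uint8, red, green, blue); there is no depth.
- arm.camera_info(name): a dict with "mtx" (3x3 intrinsics, pixels), "k1" (the pictures are not rectified: a ray, as slopes to the right and down, at radius r is drawn at 1 + k1 r^2 times it, then the intrinsics apply), "R" (3x3) and "t" (3): a world point X has camera coordinates R X + t. Camera axes: x right, y down, z forward; pixel columns grow to the right and rows downward; lengths in m; the calibration is good to about 2 mm. A picture is of the moment at which its call begins: read the wrist's pose just before it. camera_info takes no time and is no camera call; for the wrist camera it gives the pose at the moment of the call.
- arm.hand_in(): hands the job in; it is judged then, once.
Trained networks look in the newest picture that a camera, given by its name, has taken for a name from the list of things; names that differ only in an ending like _2 or _b are one class to them, and where a whole thing is asked for, a point or a joint stands for the part that bears it (a point fixed in the world has none). Each returns a list of dicts, best first, with "confidence" (0 to 1); they miss things now and then, are a little off and sometimes report something else, mostly with a low value. They report only what shows in the picture. A call takes as long as a camera call. They do not tell look-alikes from the thing itself.
- arm.outline_of(thing, camera): "region" (384x512 bool, what is visible of it).
- arm.place_of(thing, camera): "position" ([x, y, z] in m, in the coordinates of the camera as it stood for that picture, good to about 4 mm: a listed point, or the origin of a listed thing).
The state is a dict: "t": time; "joint_positions": joint angles; "qvel": joint speeds; "effort": joint torques, N m; "tool_pos": TCP position; "tool_rot": TCP orientation; "wrist_force": force on the tool from outside, world axes, zero at the start; "moment": the same for the moment, N m; "opening": opening from 0.0 (shut) to 1.0 (fully open); "grasp_force": force on a finger pad.
Only numpy, scipy, OpenCV 4.12 (cv2) and the standard library are available. Lean on these libraries where they do the work, as an engineer would, in place of code of your own. Each camera call takes 0.05 s, during which the arm holds its last target. There are 200 camera calls.

TASK

Try the three T-handle screws that stand in the slanted rack, each in its own square gauge nut: turn every one clockwise as far as it will go. Leave the two that turn freely, a good sixty degrees or more, in their pockets, turned home; put the one that binds after a slight turn, together with its nut, in the empty yellow basket. Leave the other things on the bench where they are.

Things in the scene. Friction and masses are not known exactly. Their poses are not given: they have to be found in the camera images.
- rack: Plywood rack, fixed to the bench, 330 mm long (its y), 125 mm deep (its x) and about 82 mm high. Its face slopes 27 degrees from level, facing -x of the rack (roughly the robot). In the face are three square pockets, 48 mm wide inside with 14 mm high wooden walls, at y = -112, 0 and +112 mm; the centre of each pocket's floor is at x = 0, z = 55 mm. Origin: centre of its underside.
- basket: Empty yellow slotted plastic basket for rejects, fixed in place, 143 (its x) by 203 (its y) by 80 mm high, open at the top; the walls lean inward, leaving a free floor of 104 by 164 mm at bench height. Origin: centre of its underside.
- set_a: One of three like sets: a square dark steel gauge nut, 44x44x24 mm, with a T-handle screw in it, 86 mm tall in all, about 0.33 kg. It stands loose in a pocket of the rack (which pocket varies), 2 mm free each side. Origin: centre of the nut's underside; z points up the screw's axis, which leans 27 degrees from vertical, out of the rack's face. The nut cannot turn in its pocket.
- bar_a (a point): Centre of the T-handle of the screw in set_a, 77 mm up the screw's axis from the nut's underside. The handle is a straight steel bar 64 mm long, 14 mm wide and 18 mm high; x of this point lies along the bar, z up the screw's axis. The 17 mm screw shank comes up below it, with a 26 mm collar right under the bar.
- screw_a (a joint): Turn of that screw in its nut, rad, growing clockwise as seen from the handle; starts between -0.15 and 0.12 and stays where it is left (light friction, 0.08 N m). A good screw turns to a firm stop at 1.2 (home); one that binds stops hard at 0.3. The screw does not come out of its nut. At 0 the bar's x points 0.5 rad counter-clockwise of the nut's x, which points up the rack's slope.
- set_b: One of three like sets: a square dark steel gauge nut, 44x44x24 mm, with a T-handle screw in it, 86 mm tall in all, about 0.33 kg. It stands loose in a pocket of the rack (which pocket varies), 2 mm free each side. Origin: centre of the nut's underside; z points up the screw's axis, which leans 27 degrees from vertical, out of the rack's face. The nut cannot turn in its pocket.
- bar_b (a point): Centre of the T-handle of the screw in set_b, 77 mm up the screw's axis from the nut's underside. The handle is a straight steel bar 64 mm long, 14 mm wide and 18 mm high; x of this point lies along the bar, z up the screw's axis. The 17 mm screw shank comes up below it, with a 26 mm collar right under the bar.
- screw_b (a joint): Turn of that screw in its nut, rad, growing clockwise as seen from the handle; starts between -0.15 and 0.12 and stays where it is left (light friction, 0.08 N m). A good screw turns to a firm stop at 1.2 (home); one that binds stops hard at 0.3. The screw does not come out of its nut. At 0 the bar's x points 0.5 rad counter-clockwise of the nut's x, which points up the rack's slope.
- set_c: One of three like sets: a square dark steel gauge nut, 44x44x24 mm, with a T-handle screw in it, 86 mm tall in all, about 0.33 kg. It stands loose in a pocket of the rack (which pocket varies), 2 mm free each side. Origin: centre of the nut's underside; z points up the screw's axis, which leans 27 degrees from vertical, out of the rack's face. The nut cannot turn in its pocket.
- bar_c (a point): Centre of the T-handle of the screw in set_c, 77 mm up the screw's axis from the nut's underside. The handle is a straight steel bar 64 mm long, 14 mm wide and 18 mm high; x of this point lies along the bar, z up the screw's axis. The 17 mm screw shank comes up below it, with a 26 mm collar right under the bar.
- screw_c (a joint): Turn of that screw in its nut, rad, growing clockwise as seen from the handle; starts between -0.15 and 0.12 and stays where it is left (light friction, 0.08 N m). A good screw turns to a firm stop at 1.2 (home); one that binds stops hard at 0.3. The screw does not come out of its nut. At 0 the bar's x points 0.5 rad counter-clockwise of the nut's x, which points up the rack's slope.
- wax_tin: Bystander, loose: round dark red tin, 81 mm across, 36 high. Origin: centre of its underside.
- masking_tape: Bystander, loose: roll of cream masking tape, 100 mm across, 25 high, lying flat. Origin: centre of its underside.
- tape_measure: Bystander, loose: orange and black pocket tape measure, 33x79x62 mm. Origin: centre of its underside.
- bench_brush: Bystander, loose: grey hand brush with a loop handle, 30x85x55 mm. Origin: centre of its underside.
- faceplate: Bystander, loose: grey metal lathe faceplate, 75 mm across, 27 high. Origin: centre of its underside.
There are look-alikes about, which are no part of the job. What is shaped like the set_c but turquoise is not meant.

How it is judged:
By the outcome, as a careful person would: the job done as asked, in the order asked, and still so for the second after the job is handed in, with the robot touching nothing.
It also fails if it takes over 67 s, if anything falls off the work surface, if the arm or the gripper's body presses on something with over 40 N, if the wrist force passes 120 N, or if a joint passes its speed limit or range.

## Working session

There is one attempt and no reset: what is moved stays moved. The work goes in short steps, Python scripts to look and compute and a tool call to move; the robot and the scene stay as the last step left them, time stands still between calls to the robot, and variables do not carry over. Pictures are saved under pics/ and viewed, at most 10 in all, crops included, and the job is handed in when it is done.

Besides the shell and the picture viewer there is one more tool, called in YAML: its name, and indented under it one key for each argument. carry_out: Moves the arm, as the interface text tells. Its arguments: {"type":"object","properties":{"motion":{"type":"string"},"newtons":{"type":"number"}},"required":["motion"]}

```bash
ls; mkdir -p pics
cat > h.py <<'E'
import numpy as np, cv2
from scipy.spatial.transform import Rotation as Ro
from plant import arm
def snap(n): return arm.get_image(n)
def w(n,p,ci=None):
    ci=ci or arm.camera_info(n); return np.array(ci["R"]).T@(np.array(p)-np.array(ci["t"]))
def save(im,f): cv2.imwrite('pics/'+f,im[:,:,::-1])
def pose():
    s=arm.sense(); q=s["tool_rot"]; return np.array(s["tool_pos"]),Ro.from_quat([q[1],q[2],q[3],q[0]])
def proj(n,X,ci=None):
    ci=ci or arm.camera_info(n); X=np.atleast_2d(X)
    c=X@np.array(ci["R"]).T+np.array(ci["t"]); s=c[:,:2]/c[:,2:]; r2=(s**2).sum(1,keepdims=True)
    s=s*(1+ci["k1"]*r2); K=np.array(ci["mtx"]); return s@K[:2,:2].T+K[:2,2]
E
python3 - <<'E'
from h import *
np.set_printoptions(precision=4,suppress=True)
ims=[]
for n in ["scene","side"]:
    im=snap(n); ims.append(im); print(n)
    for th in ["rack","basket","set_a","bar_a"]:
        for d in arm.place_of(th,n): print(th,round(d["confidence"],2),w(n,d["position"]))
save(np.vstack(ims)[:, :],'a.png') if 0 else [save(i,f'{k}.png') for k,i in enumerate(ims)]
s=arm.sense();print(s)
E
```

```text
pics
scene
rack 0.87 [0.6777 0.0949 0.0033]
basket 0.8 [ 0.4625 -0.3166  0.0005]
set_a 0.72 [0.6775 0.0915 0.0563]
set_a 0.62 [0.659  0.2034 0.0588]
set_a 0.6 [ 0.5273 -0.0912  0.0258]
set_a 0.56 [ 0.6893 -0.0182  0.0578]
bar_a 0.67 [ 0.4819 -0.1558  0.024 ]
bar_a 0.59 [0.622  0.2012 0.1242]
bar_a 0.56 [ 0.6513 -0.0211  0.1276]
bar_a 0.41 [0.6345 0.0862 0.1244]
side
rack 0.64 [ 0.6757  0.0884 -0.0001]
basket 0.98 [ 0.456  -0.3168  0.0055]
set_a 0.75 [0.6744 0.0859 0.0569]
set_a 0.71 [ 0.6889 -0.0154  0.055 ]
set_a 0.7 [ 0.5336 -0.0933  0.026 ]
bar_a 0.62 [ 0.4809 -0.1589  0.0303]
bar_a 0.6 [ 0.6524 -0.0278  0.1288]
bar_a 0.46 [0.6408 0.0898 0.1247]
bar_a 0.34 [0.6746 0.0859 0.0593]
{'t': 0.5, 'joint_positions': array([ 1.5752,  0.5009, -0.427 ,  1.5504,  0.2208,  1.1383, -0.2103]), 'qvel': array([ 0.0009, -0.0015, -0.001 ,  0.0001, -0.0007,  0.0013, -0.0001]), 'effort': array([  0.0027, -56.8832,  -5.8034, -28.1047,   0.0126,   0.0034,
         0.    ]), 'tool_pos': array([ 0.1664, -0.6283,  0.2453]), 'tool_rot': array([-0.    ,  0.9916,  0.1291,  0.    ]), 'wrist_force': array([ 0.2078, -0.4252, -0.018 ]), 'moment': array([ 0.0192, -0.0058, -0.0129]), 'grasp_force': 0.0, 'opening': 0.9974872260722328}
```

View pics/0.png

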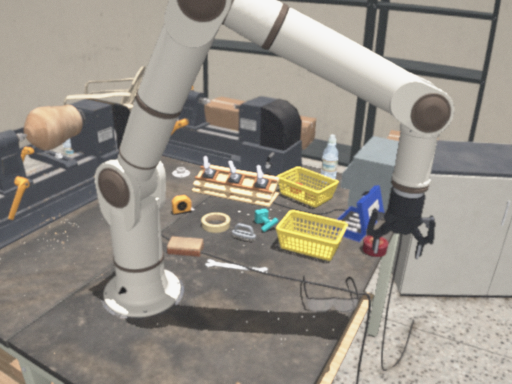

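View pics/1.png

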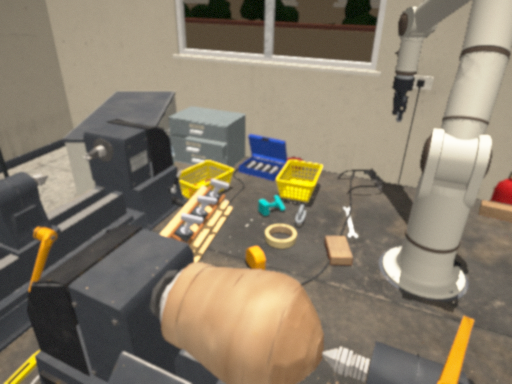

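```bash
cat >> h.py <<'E'
yaw=0.135
def frame(phi, tilt=np.radians(27), yaw=yaw):
    """tool orientation: z down screw axis, x = bar at angle phi CCW from up-slope"""
    xr=np.array([np.cos(yaw),np.sin(yaw),0]); yr=np.array([-np.sin(yaw),np.cos(yaw),0])
    a=-np.sin(tilt)*xr+np.cos(tilt)*np.array([0,0,1]); u=np.cos(tilt)*xr+np.sin(tilt)*np.array([0,0,1])
    x=np.cos(phi)*u+np.sin(phi)*yr; z=-a
    return Ro.from_matrix(np.c_[x,np.cross(z,x),z])
def move(P,Rt):
    p,R=pose(); rv=(R.inv()*Rt).as_rotvec(); d=R.inv().apply(np.array(P)-p)*1000
    print("move:",*np.round(rv,3),*np.round(d,1), "rows>=",np.round(max(np.linalg.norm(d)/41.7,np.degrees(np.linalg.norm(rv))/7.16),1))
E
python3 - <<'E'
from h import *
move([0.5,0.0,0.38],frame(0.0,tilt=0.2))
ci=arm.camera_info("wrist"); p,R=pose()
C=-np.array(ci["R"]).T@ci["t"]; print(R.inv().apply(C-p), R.inv().apply(np.array(ci["R"])[2]),ci["mtx"])
E
```

```text
move: -0.012 0.2 0.123 483.3 -522.0 -134.7 rows>= 17.4
[ 0.08360436  0.00104236 -0.12906749] [-3.23605530e-01 -1.49881129e-05  9.46192085e-01] [[299.26213262   0.         258.52164176]
 [  0.         299.26213262 190.89875497]
 [  0.           0.           1.        ]]
```

carry_out:
  motion: "0 0.1 0.06 240 -260 -67 85;0 0.2 0.12 480 -520 -135 85;0 0.2 0.12 480 -520 -135 85;0 0.2 0.12 480 -520 -135 85;0 0.2 0.12 480 -520 -135 85;0 0.2 0.12 480 -520 -135 85;0 0.2 0.12 480 -520 -135 85;0 0.2 0.12 480 -520 -135 85;0 0.2 0.12 480 -520 -135 85;0 0.2 0.12 480 -520 -135 85;0 0.2 0.12 480 -520 -135 85;0 0.2 0.12 480 -520 -135 85"

```text
t: 1.5
tool_pos: [0.3966, -0.1922, 0.3395]
tool_rot: [-0.012, 0.993, 0.069, 0.099]
wrist_force: [0.7, -0.8, 0.4]
opening: 0.996
grasp_force: 0.0
```

Run:
```python
from h import *
move([0.52,0.03,0.40],frame(0.0,tilt=0.1))
print(arm.sense()["joint_positions"])
```

```text
move: -0.011 -0.099 0.003 161.7 -203.5 -26.9 rows>= 6.3
[ 1.39702856 -0.11372386 -0.82854357  2.02338179 -0.25282651  1.06178175
 -0.75763788]
```

carry_out:
  motion: "0 -0.1 0 160 -200 -27 85;0 -0.1 0 160 -200 -27 85;0 -0.1 0 160 -200 -27 85;0 -0.1 0 160 -200 -27 85;0 -0.1 0 160 -200 -27 85;0 -0.1 0 160 -200 -27 85;0 -0.1 0 160 -200 -27 85;0 -0.1 0 160 -200 -27 85;0 -0.1 0 160 -200 -27 85;0 -0.1 0 160 -200 -27 85"

```text
t: 2.33
tool_pos: [0.5178, 0.0232, 0.399]
tool_rot: [-0.009, 0.996, 0.069, 0.049]
wrist_force: [0.1, -0.1, -0.2]
opening: 0.995
grasp_force: 0.0
```

Run:
```python
from h import *
np.set_printoptions(precision=4,suppress=True)
print(arm.sense()["joint_positions"],arm.sense()["tool_pos"])
ci=arm.camera_info("wrist"); im=snap("wrist")
for th in ["rack","basket","set_a","bar_a"]:
    for d in arm.place_of(th,"wrist"):
        X=w("wrist",d["position"],ci); print(th,round(d["confidence"],2),X,proj("wrist",X,ci)[0].round())
save(cv2.resize(im,(768,576)),'2.png')
```

```text
[ 0.9933  0.1734 -1.1989  1.7247  0.1635  1.2573 -1.668 ] [0.5178 0.0232 0.399 ]
rack 0.73 [0.6734 0.0933 0.0028] [232.  63.]
basket 0.85 [ 0.4612 -0.3244  0.0001] [440. 217.]
set_a 0.76 [0.6747 0.0901 0.0531] [231.  57.]
set_a 0.68 [0.6614 0.2017 0.057 ] [156.  55.]
set_a 0.66 [ 0.5275 -0.0988  0.0193] [331. 167.]
set_a 0.57 [ 0.691  -0.021   0.0503] [305.  56.]
bar_a 0.95 [ 0.6541 -0.0243  0.1234] [311.  75.]
bar_a 0.64 [0.6265 0.1963 0.1278] [139.  72.]
bar_a 0.63 [ 0.4853 -0.1572  0.0229] [359. 195.]
bar_a 0.57 [0.6372 0.092  0.1187] [221.  76.]
```

View pics/2.png

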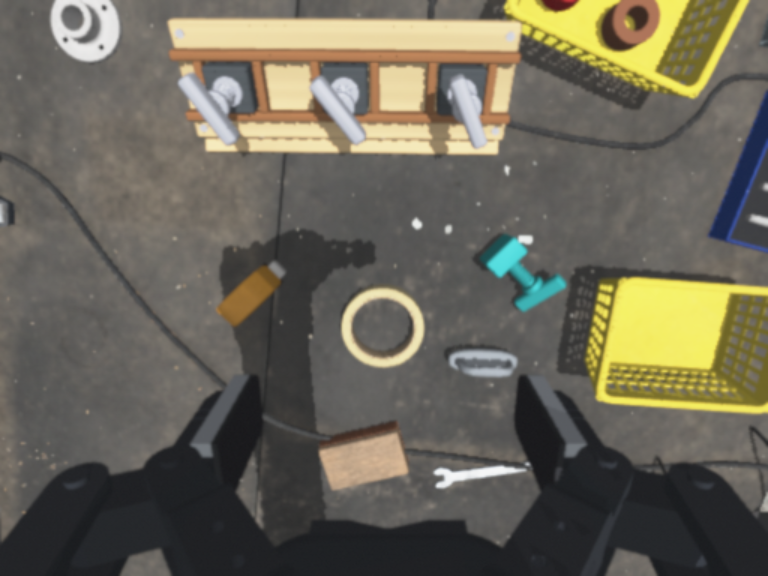

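```bash
cat >> h.py <<'E'
SET={'R':np.array([.690,-.0198,.055]),'M':np.array([.6751,.0912,.055]),'L':np.array([.6602,.2022,.055])}
AX=-frame(0).as_matrix()[:,2]
def tgt(k,h,phi):
    move(SET[k]+AX*h/1000,frame(phi))
E
python3 - <<'E'
from h import *
print(arm.tip_reach); tgt('R',150,0.5)
E
```

```text
0.014
move: -0.104 0.362 -0.495 75.2 67.8 218.5 rows>= 5.8
```

carry_out:
  motion: "-0.05 0.18 -0.25 37 34 100 50;-0.1 0.36 -0.495 75 68 218 50;-0.1 0.36 -0.495 75 68 218 50;-0.1 0.36 -0.495 75 68 218 50;-0.1 0.36 -0.495 75 68 218 50;-0.1 0.36 -0.495 75 68 218 50;-0.1 0.36 -0.495 75 68 218 50;-0.1 0.36 -0.495 75 68 218 50;-0.1 0.36 -0.495 75 68 218 50;-0.1 0.36 -0.495 75 68 218 50"

```text
t: 3.42
tool_pos: [0.6242, -0.0262, 0.1922]
tool_rot: [0.04, 0.923, 0.305, 0.231]
wrist_force: [-0.3, 0.4, -0.2]
opening: 0.586
grasp_force: 0.0
```

Run:
```python
from h import *
np.set_printoptions(precision=4,suppress=True)
print(arm.sense()["joint_positions"])
ci=arm.camera_info("wrist"); im=snap("wrist")
for th in ["bar_a","set_a"]:
    for d in arm.place_of(th,"wrist"):
        X=w("wrist",d["position"],ci); print(th,round(d["confidence"],2),X)
save(im,'3.png')
tgt('R',84,0.5)
```

```text
[ 0.8394  0.434  -0.9471  2.0577  0.7101  0.4228 -1.5059]
bar_a 0.84 [ 0.6536 -0.0275  0.1235]
bar_a 0.84 [0.6359 0.0867 0.1209]
set_a 0.94 [0.6598 0.2019 0.0547]
set_a 0.89 [0.6727 0.0891 0.0547]
set_a 0.83 [ 0.6887 -0.0201  0.053 ]
set_a 0.51 [ 0.5275 -0.1024  0.0197]
set_a 0.23 [0.6774 0.0916 0.0002]
move: -0.003 -0.003 0.002 -3.2 0.5 67.9 rows>= 1.6
```

View pics/3.png

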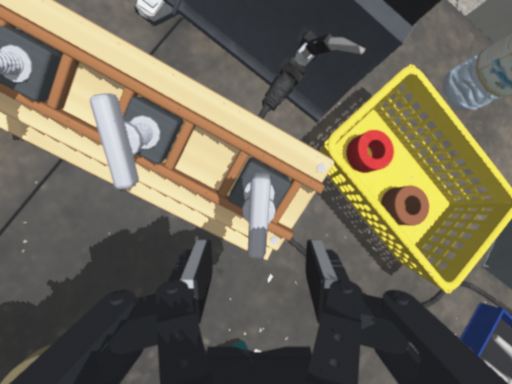

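carry_out:
  motion: "0 0 0 -2 0 34 50;0 0 0 -4 0.5 68 50;0 0 0 -4 0.5 68 50;0 0 0 -4 0.5 68 50;0 0 0 -4 0.5 68 5;0 0 0 -4 0.5 68 5;0 0 0 -4 0.5 68 5;0 0 0 -4 0.5 68 5;0 0 0 -4 0.5 68 5;0 0 0 -4 0.5 68 5"
  newtons: 40

```text
t: 4.4
tool_pos: [0.6509, -0.0257, 0.1289]
tool_rot: [0.041, 0.923, 0.305, 0.23]
wrist_force: [-5.5, -0.1, 7.4]
opening: 0.155
grasp_force: 42.3
```

Run:
```python
from h import *
s=arm.sense(); print(s["joint_positions"].round(2),s["moment"],s["wrist_force"],s["opening"],s["grasp_force"])
tgt('R',84,0.5);tgt('R',84,0.1)
```

```text
[ 0.64  0.53 -0.73  2.04  0.89  0.32 -1.67] [-0.04121014  0.73674805  0.02639615] [-5.52534656 -0.12164569  7.43420673] 0.15517021065917413 42.341816425323486
move: -0.004 -0.002 0.001 1.8 0.3 -0.2 rows>= 0.0
move: -0.004 -0.001 0.401 1.8 0.3 -0.2 rows>= 3.2
```

carry_out:
  motion: "0 0 0.1 1 0 0 5;0 0 0.2 1 0 0 5;0 0 0.3 1 0 0 5;0 0 0.4 1 0 0 5;0 0 0.45 1 0 0 5;0 0 0.45 1 0 0 5"

```text
t: 4.9
tool_pos: [0.6518, -0.0248, 0.1295]
tool_rot: [-0.012, 0.968, 0.09, 0.233]
wrist_force: [-5.3, 0.5, 7.8]
opening: 0.151
grasp_force: 42.2
```

```bash
cat >> h.py <<'E'
def stat(k):
    s=arm.sense(); p,R=pose()
    x=R.as_matrix()[:,0]; f=frame(0).as_matrix(); phi=np.arctan2(-(x@f[:,1]),x@f[:,0])
    print("j",s["joint_positions"].round(2),"Mtool",R.inv().apply(s["moment"]).round(3),"Ftool",R.inv().apply(s["wrist_force"]).round(1),"op",round(s["opening"]*85.4,1),"phi",phi.round(3),"q",(0.5-phi).round(3))
    for ph in (.5,phi): tgt(k,84,ph)
E
python3 -c "
from h import *
stat('R')"
```

```text
j [ 0.56  0.5  -0.63  2.04  0.76  0.28 -2.02] Mtool [ 0.073 -0.643  0.067] Ftool [-1.  -1.3 -9.3] op 12.9 phi 0.049 q 0.451
move: -0.004 -0.002 -0.451 0.5 0.2 -0.2 rows>= 3.6
move: -0.004 -0.001 0.0 0.5 0.2 -0.2 rows>= 0.0
```

carry_out:
  motion: "0 0 0.1 0 0 0 5;0 0 0.2 0 0 0 5;0 0 0.3 0 0 0 5;0 0 0.4 0 0 0 5;0 0 0.5 0 0 0 5;0 0 0.6 0 0 0 5;0 0 0.6 0 0 0 5"

```text
t: 5.48
tool_pos: [0.6518, -0.0251, 0.1295]
tool_rot: [-0.081, 0.951, -0.202, 0.219]
wrist_force: [-4.6, -0.2, 7.2]
opening: 0.149
grasp_force: 42.3
```

```bash
python3 -c "
from h import *
stat('R')"
```

```text
j [ 0.46  0.47 -0.5   2.04  0.56  0.25 -2.45] Mtool [-0.385 -0.557  0.055] Ftool [-0.9  0.  -8.5] op 12.7 phi -0.554 q 1.054
move: -0.004 -0.0 -1.054 0.4 -0.4 -0.1 rows>= 8.4
move: -0.004 0.002 -0.0 0.4 -0.4 -0.1 rows>= 0.0
```

Good screw so far; go to just past 1.2.

carry_out:
  motion: "0 0 0.08 0 0 0 5;0 0 0.15 0 0 0 5;0 0 0.2 0 0 0 5;0 0 0.2 0 0 0 5;0 0 0.2 0 0 0 5"

```text
t: 5.9
tool_pos: [0.6518, -0.0252, 0.1295]
tool_rot: [-0.102, 0.927, -0.294, 0.21]
wrist_force: [-5.1, -1.5, 7.0]
opening: 0.151
grasp_force: 42.3
```

```bash
python3 -c "
from h import *
stat('R')"
```

```text
j [ 0.4   0.46 -0.43  2.04  0.43  0.23 -2.53] Mtool [-0.505 -0.381 -0.058] Ftool [-0.6  1.5 -8.6] op 12.9 phi -0.749 q 1.249
move: -0.005 0.0 -1.249 0.3 -0.5 -0.1 rows>= 10.0
move: -0.003 0.003 -0.0 0.3 -0.5 -0.1 rows>= 0.0
```

carry_out:
  motion: "0 0 0.05 0 0 0 5;0 0 0.1 0 0 0 5;0 0 0.1 0 0 0 5"

```text
t: 6.15
tool_pos: [0.6514, -0.025, 0.1293]
tool_rot: [-0.112, 0.911, -0.339, 0.205]
wrist_force: [-5.6, -0.4, 8.6]
opening: 0.155
grasp_force: 46.3
```

```bash
python3 -c "
from h import *
stat('R')"
```

```text
j [ 0.35  0.45 -0.38  2.04  0.33  0.22 -2.54] Mtool [-0.742 -0.444 -0.988] Ftool [ -1.    0.6 -10.2] op 13.3 phi -0.848 q 1.348
move: -0.005 0.001 -1.348 0.7 -0.7 -0.1 rows>= 10.8
move: -0.003 0.004 -0.0 0.7 -0.7 -0.1 rows>= 0.0
```

carry_out:
  motion: "0 0 0 0 0 0 50;0 0 0 0 0 0 50;0 0 0 0 0 0 50;0 0 0 0 0 -10 50;0 0 0 0 0 -40 50;0 0 0 0 0 -66 50;0 0 0 0 0 -66 50"

```text
t: 6.73
tool_pos: [0.6224, -0.0297, 0.1908]
tool_rot: [-0.112, 0.911, -0.339, 0.206]
wrist_force: [-0.1, 1.2, 0.3]
opening: 0.587
grasp_force: 0.0
```

```bash
python3 -c "
from h import *
print(arm.sense()['joint_positions'].round(2))
tgt('M',150,0.45)"
```

```text
[ 0.52  0.32 -0.53  2.07  0.24  0.33 -2.45]
move: -0.004 -0.002 -1.298 -85.0 -74.1 2.5 rows>= 10.4
```

carry_out:
  motion: "0 0 -0.12 -8 -7 0 50;0 0 -0.24 -16 -14 0 50;0 0 -0.36 -24 -21 0 50;0 0 -0.48 -32 -28 0 50;0 0 -0.6 -40 -35 0 50;0 0 -0.72 -48 -42 0 50;0 0 -0.84 -56 -49 1 50;0 0 -0.96 -64 -56 2 50;0 0 -1.08 -72 -63 2 50;0 0 -1.2 -80 -70 2 50;0 0 -1.3 -85 -74 2 50;0 0 -1.42 -85 -74 2 50"

```text
t: 7.73
tool_pos: [0.6063, 0.0847, 0.1852]
tool_rot: [0.048, 0.911, 0.34, 0.228]
wrist_force: [0.1, 0.3, -0.4]
opening: 0.584
grasp_force: 0.0
```

carry_out:
  motion: "0 0 -0.12 0 0 0 50;0 0 -0.24 0 0 0 50;0 0 -0.36 0 0 0 50;0 0 -0.48 0 0 0 50;0 0 -0.6 0 0 0 50;0 0 -0.72 0 0 0 50;0 0 -0.84 0 0 0 50;0 0 -0.96 0 0 0 50;0 0 -1.08 0 0 0 50;0 0 -1.2 0 0 0 50;0 0 -1.3 0 0 0 50;0 0 -1.42 0 0 0 50"

```text
t: 8.73
tool_pos: [0.6067, 0.0821, 0.185]
tool_rot: [0.185, 0.471, 0.851, 0.141]
wrist_force: [0.2, 0.1, 0.2]
opening: 0.588
grasp_force: 0.0
```

```bash
python3 -c "
from h import *
print(arm.sense()['joint_positions'].round(2))
tgt('M',150,0.45+np.pi)"
```

```text
[ 0.68  0.46 -1.04  2.09  1.    0.51 -0.49]
move: 0.004 -0.004 -1.596 -1.2 2.2 -2.9 rows>= 12.8
```

carry_out:
  motion: "0 0 -0.12 0 0 0 50;0 0 -0.24 0 0 0 50;0 0 -0.36 0 0 0 50;0 0 -0.48 0 0 0 50;0 0 -0.6 0 0 0 50;0 0 -0.72 0 0 0 50;0 0 -0.84 0 0 0 50;0 0 -0.96 0 0 0 50;0 0 -1.08 0 0 0 50;0 0 -1.2 0 0 0 50;0 0 -1.3 0 0 0 50;0 0 -1.42 0 0 0 50"

```text
t: 9.73
tool_pos: [0.6067, 0.0821, 0.185]
tool_rot: [0.232, -0.198, 0.952, -0.014]
wrist_force: [0.5, -0.1, -0.1]
opening: 0.589
grasp_force: 0.0
```

Run:
```python
from h import *
np.set_printoptions(precision=4,suppress=True)
print(arm.sense()["joint_positions"])
ci=arm.camera_info("wrist"); im=snap("wrist")
for th in ["bar_a","set_a"]:
    for d in arm.place_of(th,"wrist"):
        X=w("wrist",d["position"],ci); print(th,round(d["confidence"],2),X)
save(im,'4.png')
tgt('M',84,0.45+np.pi)
tgt('M',84,0.6+np.pi)
```

```text
[ 0.8256  0.6183 -1.2771  2.0917  1.2119  0.6758  0.8009]
bar_a 0.87 [0.6276 0.1979 0.1251]
bar_a 0.76 [ 0.6542 -0.0244  0.1223]
set_a 0.71 [ 0.6895 -0.0188  0.0539]
set_a 0.69 [0.6741 0.0915 0.0509]
set_a 0.6 [0.6613 0.2055 0.0539]
move: 0.006 -0.0 -0.184 -2.4 -1.4 63.0 rows>= 1.5
move: 0.006 0.0 -0.334 -2.4 -1.4 63.0 rows>= 2.7
```

View pics/4.png

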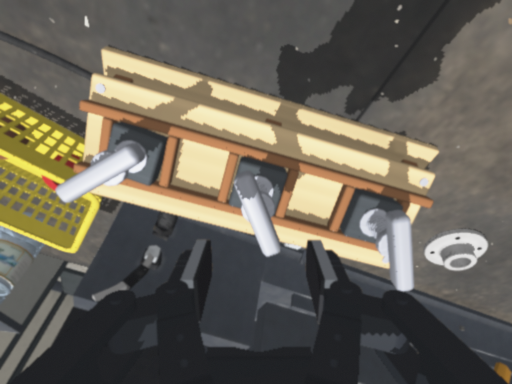

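Run:
```python
from h import *
for k in 'RML':
  for ph in (-.7,.2,.35,.5,.65):
    c=SET[k]+.086*AX; x=frame(ph).as_matrix()[:,0]*.032
    print(k,ph,proj("wrist",[c-x,c+x]).round().tolist())
```

```text
R -0.7 [[131.0, 151.0], [62.0, 204.0]]
R 0.2 [[90.0, 130.0], [100.0, 223.0]]
R 0.35 [[82.0, 130.0], [107.0, 223.0]]
R 0.5 [[75.0, 131.0], [114.0, 222.0]]
R 0.65 [[68.0, 134.0], [120.0, 220.0]]
M -0.7 [[297.0, 194.0], [221.0, 243.0]]
M 0.2 [[261.0, 175.0], [255.0, 259.0]]
M 0.35 [[254.0, 175.0], [262.0, 259.0]]
M 0.5 [[247.0, 176.0], [268.0, 258.0]]
M 0.65 [[240.0, 178.0], [275.0, 257.0]]
L -0.7 [[446.0, 233.0], [367.0, 277.0]]
L 0.2 [[416.0, 216.0], [396.0, 292.0]]
L 0.35 [[409.0, 216.0], [403.0, 292.0]]
L 0.5 [[403.0, 217.0], [409.0, 291.0]]
L 0.65 [[396.0, 219.0], [415.0, 290.0]]
```

carry_out:
  motion: "0 0 -0.12 -1 -1 10 50;0 0 -0.24 -2 -1 25 50;0 0 -0.32 -2.4 -1.4 45 50;0 0 -0.32 -2.4 -1.4 62 50;0 0 -0.32 -2.4 -1.4 62 50;0 0 -0.32 -2.4 -1.4 62 5;0 0 -0.32 -2.4 -1.4 62 5;0 0 -0.32 -2.4 -1.4 62 5;0 0 -0.32 -2.4 -1.4 62 5;0 0 -0.32 -2.4 -1.4 62 5;0 0 -0.32 -2.4 -1.4 62 5"

```text
t: 10.8
tool_pos: [0.6371, 0.0868, 0.132]
tool_rot: [0.228, -0.345, 0.909, -0.05]
wrist_force: [-5.3, -0.4, 7.0]
opening: 0.146
grasp_force: 43.6
```

```bash
python3 -c "
from h import *
stat('M')"
```

```text
j [ 0.71  0.74 -1.17  2.05  1.4   0.68  0.99] Mtool [-0.421  0.418  0.095] Ftool [ 1.1  1.1 -8.7] op 12.4 phi -2.552 q 3.052
move: -0.004 0.008 -3.052 1.1 -0.2 2.0 rows>= 24.4
move: 0.005 0.003 0.0 1.1 -0.2 2.0 rows>= 0.1
```

carry_out:
  motion: "0 0 0.1 0 0 0 5;0 0 0.2 0 0 0 5;0 0 0.3 0 0 0 5;0 0 0.4 0 0 0 5;0 0 0.48 0 0 0 5;0 0 0.48 0 0 0 5"

```text
t: 11.3
tool_pos: [0.6375, 0.0865, 0.1321]
tool_rot: [0.233, -0.117, 0.965, 0.006]
wrist_force: [-3.6, 0.4, 6.1]
opening: 0.148
grasp_force: 43.6
```

```bash
python3 -c "
from h import *
stat('M')"
```

```text
j [ 0.7   0.72 -1.13  2.05  1.38  0.65  0.52] Mtool [0.033 0.447 0.055] Ftool [ 0.3  1.  -7. ] op 12.7 phi -3.036 q 3.536
move: 0.002 -0.006 2.747 1.3 -0.3 1.9 rows>= 22.0
move: 0.005 0.001 0.0 1.3 -0.3 1.9 rows>= 0.1
```

carry_out:
  motion: "0 0 0.1 0 0 0 5;0 0 0.2 0 0 0 5;0 0 0.2 0 0 0 5"

```text
t: 11.55
tool_pos: [0.6372, 0.0865, 0.1321]
tool_rot: [0.232, -0.023, 0.972, 0.028]
wrist_force: [-3.6, -0.7, 8.4]
opening: 0.155
grasp_force: 95.8
```

```bash
python3 -c "
from h import *
stat('M')"
```

```text
j [ 0.69  0.71 -1.12  2.06  1.37  0.64  0.32] Mtool [ 0.536  0.767 -2.453] Ftool [-0.6 -0.2 -9.1] op 13.2 phi 3.054 q -2.554
move: 0.002 -0.005 2.554 0.9 -0.5 2.1 rows>= 20.4
move: 0.004 0.0 0.0 0.9 -0.5 2.1 rows>= 0.1
```

carry_out:
  motion: "0 0 -0.1 0 0 0 5;0 0 -0.16 0 0 0 5;0 0 -0.16 0 0 0 5;0 0 -0.16 0 0 0 50;0 0 -0.16 0 0 0 50;0 0 -0.16 0 0 0 50;0 0 -0.16 0 0 -10 50;0 0 -0.16 0 0 -40 50;0 0 -0.16 0 0 -66 50;0 0 -0.16 0 0 -66 50"

```text
t: 12.38
tool_pos: [0.6075, 0.0827, 0.193]
tool_rot: [0.234, -0.1, 0.967, 0.01]
wrist_force: [0.4, 0.6, 0.4]
opening: 0.589
grasp_force: 0.0
```

```bash
python3 -c "
from h import *
print(arm.sense()['joint_positions'].round(2))
tgt('L',150,0.48+np.pi)"
```

```text
[ 0.84  0.61 -1.29  2.09  1.19  0.68  0.61]
move: 0.005 0.003 -0.41 -6.0 111.1 4.5 rows>= 3.3
```

carry_out:
  motion: "0 0 -0.1 -2 25 0 50;0 0 -0.2 -3 50 2 50;0 0 -0.3 -5 80 4 50;0 0 -0.41 -6 111 4 50;0 0 -0.41 -6 111 4 50;0 0 -0.41 -6 111 4 50;0 0 -0.41 -6 111 4 50;0 0 -0.41 -6 111 4 50"

```text
t: 13.05
tool_pos: [0.5928, 0.1903, 0.1853]
tool_rot: [0.229, -0.293, 0.927, -0.038]
wrist_force: [-0.6, 0.2, 0.5]
opening: 0.583
grasp_force: 0.0
```

Run:
```python
from h import *
np.set_printoptions(precision=4,suppress=True)
print(arm.sense()["joint_positions"])
ci=arm.camera_info("wrist"); im=snap("wrist")
for th in ["bar_a","set_a"]:
    for d in arm.place_of(th,"wrist"):
        X=w("wrist",d["position"],ci); print(th,round(d["confidence"],2),X)
tgt('L',84,0.48+np.pi)
```

```text
[ 0.5705  0.6435 -1.2694  2.061   1.2822  0.7951  0.7563]
bar_a 0.98 [0.6257 0.1978 0.128 ]
bar_a 0.67 [0.6338 0.0843 0.1196]
set_a 0.97 [0.6755 0.0932 0.0493]
set_a 0.77 [0.6618 0.2041 0.0556]
set_a 0.7 [ 0.6911 -0.0216  0.0555]
move: 0.004 -0.0 -0.003 -2.6 1.5 63.3 rows>= 1.5
```

carry_out:
  motion: "0 0 0 -1 1 32 50;0 0 0 -2.6 1.5 62 50;0 0 0 -2.6 1.5 62 50;0 0 0 -2.6 1.5 62 50;0 0 0 -2.6 1.5 62 5;0 0 0 -2.6 1.5 62 5;0 0 0 -2.6 1.5 62 5;0 0 0 -2.6 1.5 62 5;0 0 0 -2.6 1.5 62 5;0 0 0 -2.6 1.5 62 5"

```text
t: 14.03
tool_pos: [0.6215, 0.1987, 0.1326]
tool_rot: [0.23, -0.295, 0.927, -0.038]
wrist_force: [-5.1, -2.6, 8.1]
opening: 0.15
grasp_force: 44.9
```

```bash
python3 -c "
from h import *
stat('L')"
```

```text
j [ 0.46  0.74 -1.14  2.03  1.43  0.77  0.67] Mtool [0.058 0.752 0.029] Ftool [ 1.9 -1.  -9.7] op 12.8 phi -2.662 q 3.162
move: 0.003 -0.006 3.121 1.4 -1.3 2.8 rows>= 25.0
move: 0.004 0.002 0.0 1.4 -1.3 2.8 rows>= 0.1
```

carry_out:
  motion: "0 0 0.1 0 0 0 5;0 0 0.2 0 0 0 5;0 0 0.3 0 0 0 5;0 0 0.4 0 0 0 5;0 0 0.45 0 0 0 5;0 0 0.45 0 0 0 5"

```text
t: 14.53
tool_pos: [0.6215, 0.1985, 0.1327]
tool_rot: [0.233, -0.079, 0.969, 0.014]
wrist_force: [-5.1, -3.0, 7.6]
opening: 0.15
grasp_force: 45.0
```

```bash
python3 -c "
from h import *
stat('L')"
```

```text
j [ 0.45  0.73 -1.12  2.03  1.42  0.75  0.22] Mtool [0.401 0.625 0.12 ] Ftool [ 1.5 -2.2 -9.3] op 12.8 phi -3.115 q 3.615
move: 0.001 -0.005 2.669 0.7 -1.5 2.8 rows>= 21.4
move: 0.004 -0.0 -0.0 0.7 -1.5 2.8 rows>= 0.1
```

Free as far as 0.47; on to 0.9, then past 1.2.

carry_out:
  motion: "0 0 0.1 0 0 0 5;0 0 0.2 0 0 0 5;0 0 0.2 0 0 0 5"

```text
t: 14.78
tool_pos: [0.6216, 0.1983, 0.1327]
tool_rot: [0.23, 0.019, 0.972, 0.038]
wrist_force: [-5.5, -3.8, 8.7]
opening: 0.149
grasp_force: 45.1
```

```bash
python3 -c "
from h import *
stat('L')"
```

```text
j [ 0.44  0.72 -1.11  2.03  1.41  0.74  0.02] Mtool [0.658 0.492 0.05 ] Ftool [  0.8  -3.2 -10.4] op 12.7 phi 2.966 q -2.466
move: 0.001 -0.004 2.466 0.5 -1.4 2.9 rows>= 19.7
move: 0.003 -0.001 -0.0 0.5 -1.4 2.9 rows>= 0.1
```

carry_out:
  motion: "0 0 0.1 0 0 0 5;0 0 0.2 0 0 0 5;0 0 0.3 0 0 0 5;0 0 0.4 0 0 0 5;0 0 0.5 0 0 0 5;0 0 0.58 0 0 0 5;0 0 0.58 0 0 0 5"

```text
t: 15.37
tool_pos: [0.6216, 0.1976, 0.1327]
tool_rot: [0.21, 0.296, 0.926, 0.101]
wrist_force: [-6.2, -4.7, 9.2]
opening: 0.149
grasp_force: 45.4
```

```bash
python3 -c "
from h import *
stat('L')"
```

```text
j [ 0.42  0.7  -1.08  2.03  1.39  0.72 -0.56] Mtool [ 1.172 -0.196  0.082] Ftool [ -1.2  -4.  -11.3] op 12.8 phi 2.387 q -1.887
move: -0.001 -0.002 1.887 0.0 -0.9 2.9 rows>= 15.1
move: 0.001 -0.002 -0.0 0.0 -0.9 2.9 rows>= 0.1
```

Tool at q≈1.255; press on until the stop is felt.

carry_out:
  motion: "0 0 0.05 0 0 0 5;0 0 0.1 0 0 0 5;0 0 0.1 0 0 0 5"

```text
t: 15.62
tool_pos: [0.6223, 0.1971, 0.133]
tool_rot: [0.206, 0.34, 0.911, 0.111]
wrist_force: [-5.2, -6.3, 10.3]
opening: 0.146
grasp_force: 48.6
```

```bash
python3 -c "
from h import *
stat('L')"
```

```text
j [ 0.42  0.69 -1.07  2.03  1.39  0.71 -0.65] Mtool [ 1.044 -0.716 -0.892] Ftool [ -3.8  -4.1 -11.9] op 12.5 phi 2.291 q -1.791
move: 0.001 -0.001 1.791 0.9 -1.0 2.9 rows>= 14.3
move: 0.001 0.0 0.0 0.9 -1.0 2.9 rows>= 0.1
```

Home. Release, withdraw, and go to the middle one at its stop angle.

carry_out:
  motion: "0 0 -0.05 0 0 0 5;0 0 -0.05 0 0 0 50;0 0 -0.05 0 0 0 50;0 0 -0.05 0 0 0 50;0 0 -0.05 0 0 -10 50;0 0 -0.05 0 0 -40 50;0 0 -0.05 0 0 -66 50;0 0 -0.05 0 0 -66 50"

```text
t: 16.28
tool_pos: [0.5914, 0.1967, 0.1939]
tool_rot: [0.208, 0.316, 0.919, 0.109]
wrist_force: [0.4, 0.6, 0.5]
opening: 0.585
grasp_force: 0.0
```

```bash
python3 -c "
from h import *
print(arm.sense()['joint_positions'].round(2))
tgt('M',150,0.15+np.pi)"
```

```text
[ 0.53  0.58 -1.21  2.06  1.21  0.74 -0.49]
move: 0.008 -0.0 -0.949 -81.7 -82.1 4.0 rows>= 7.6
```

carry_out:
  motion: "0 0 -0.12 -10 -10 0 50;0 0 -0.24 -20 -20 0 50;0 0 -0.36 -31 -31 2 50;0 0 -0.48 -41 -41 2 50;0 0 -0.6 -52 -52 2 50;0 0 -0.72 -62 -62 3 50;0 0 -0.84 -72 -72 4 50;0.008 0 -0.95 -82 -82 4 50;0.008 0 -0.95 -82 -82 4 50;0.008 0 -0.95 -82 -82 4 50;0.008 0 -0.95 -82 -82 4 50"

```text
t: 17.2
tool_pos: [0.6077, 0.0807, 0.1852]
tool_rot: [0.231, -0.136, 0.963, -0.002]
wrist_force: [0.8, 0.5, 0.6]
opening: 0.586
grasp_force: 0.0
```

Run:
```python
from h import *
im=snap("wrist"); save(im,'5.png')
for k,ph in (('R',-.7),('L',-.7),('M',.1),('M',.2),('M',.3)):
    c=SET[k]+.086*AX; x=frame(ph).as_matrix()[:,0]*.032
    print(k,ph,proj("wrist",[c-x,c+x]).round().tolist())
tgt('M',84,0.2+np.pi)
```

```text
R -0.7 [[129.0, 165.0], [69.0, 224.0]]
L -0.7 [[456.0, 212.0], [379.0, 265.0]]
M 0.1 [[264.0, 174.0], [259.0, 259.0]]
M 0.2 [[259.0, 174.0], [263.0, 259.0]]
M 0.3 [[254.0, 174.0], [268.0, 258.0]]
move: 0.0 -0.004 -0.052 -2.0 0.8 63.1 rows>= 1.5
```

View pics/5.png

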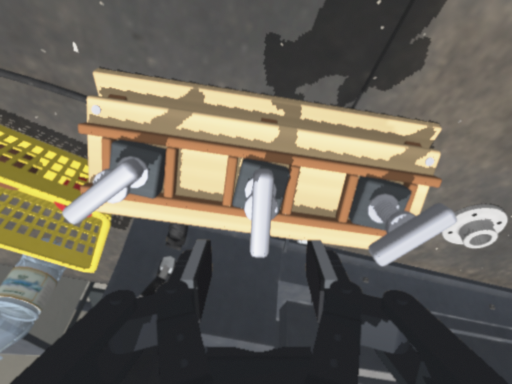

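carry_out:
  motion: "0 0 -0.02 -1 0 32 50;0 0 -0.02 -2 0.8 62 50;0 0 -0.02 -2 0.8 62 50;0 0 -0.02 -2 0.8 62 50;0 0 -0.02 -2 0.8 62 5;0 0 -0.02 -2 0.8 62 5;0 0 -0.02 -2 0.8 62 5;0 0 -0.02 -2 0.8 62 5;0 0 -0.02 -2 0.8 62 5;0 0 -0.02 -2 0.8 62 5"
  newtons: 70

```text
t: 18.08
tool_pos: [0.6367, 0.0852, 0.1318]
tool_rot: [0.232, -0.148, 0.962, -0.005]
wrist_force: [-6.2, 1.2, 7.0]
opening: 0.141
grasp_force: 70.6
```

carry_out:
  motion: "0 0 0 0 0 -8 5;0 0 0 0 0 -16 5;0 0 0 0 0 -26 5;0 0 0 0 0 -40 5;0 0 0 0 0 -60 5;0 0 0 0 0 -80 5;0 0 0 0 0 -100 5;0 0 0 0 0 -100 5"

```text
t: 18.75
tool_pos: [0.5919, 0.0789, 0.2227]
tool_rot: [0.232, -0.148, 0.961, -0.006]
wrist_force: [0.9, 1.2, -3.9]
opening: 0.138
grasp_force: 69.0
```

Run:
```python
from h import *
stat('M')
# upright pose, higher
p,R=pose()
move([0.55,-0.02,0.30],frame(0.15+np.pi,tilt=0.0))
move([0.46,-0.318,0.25],frame(np.pi,tilt=0.0,yaw=0))
```

```text
j [ 0.95  0.63 -1.45  2.09  1.17  0.78  0.74] Mtool [-0.221  0.847 -0.077] Ftool [0.7 1.2 3.9] op 11.8 phi -2.971 q 3.471
move: -0.004 0.003 2.812 0.8 1.5 103.6 rows>= 22.5
move: -0.003 -0.003 0.0 0.8 1.5 103.6 rows>= 2.5
move: -0.078 0.463 0.019 29.5 -88.9 -93.4 rows>= 3.8
move: -0.011 0.471 0.299 213.4 -344.7 -106.4 rows>= 10.1
```

carry_out:
  motion: "-0.02 0.1 0 6 -18 -19 5;-0.04 0.2 0 12 -36 -38 5;-0.06 0.3 0 18 -54 -57 5;-0.07 0.4 0.01 24 -72 -76 5;-0.08 0.46 0.02 29 -89 -93 5;-0.08 0.46 0.02 29 -89 -93 5;-0.08 0.46 0.02 29 -89 -93 5;-0.08 0.46 0.02 29 -89 -93 5"

```text
t: 19.42
tool_pos: [0.5509, -0.0198, 0.2961]
tool_rot: [-0.0, -0.142, 0.99, 0.002]
wrist_force: [0.6, -0.3, -3.4]
opening: 0.143
grasp_force: 69.0
```

Run:
```python
from h import *
s=arm.sense();print(s["joint_positions"].round(2),s["opening"])
ims=snap("scene")
for n in ["scene"]:
    for d in arm.place_of("basket",n): print(d["confidence"],w(n,d["position"]))
    m=arm.outline_of("basket",n)
move([0.46,-0.318,0.25],frame(0.15+np.pi,tilt=0.0))
move([0.46,-0.318,0.25],frame(np.pi-.1,tilt=0.0))
```

```text
[ 0.98  0.68 -1.46  1.73  0.69  1.38  1.26] 0.14277683619997505
0.78 [ 4.63212105e-01 -3.18001134e-01  3.76749444e-04]
move: 0.004 -0.0 0.001 171.1 -261.1 45.4 rows>= 7.6
move: 0.004 -0.001 0.251 171.1 -261.1 45.4 rows>= 7.6
```

carry_out:
  motion: "0 0 0.03 21 -32 5 5;0 0 0.06 42 -64 10 5;0 0 0.1 64 -96 20 5;0 0 0.13 85 -130 30 5;0 0 0.16 107 -163 35 5;0 0 0.2 128 -196 40 5;0 0 0.22 150 -229 45 5;0 0 0.25 171 -261 45 5;0 0 0.25 171 -261 45 5;0 0 0.25 171 -261 45 5;0 0 0.25 171 -261 45 5"

```text
t: 20.48
tool_pos: [0.4602, -0.3177, 0.2507]
tool_rot: [-0.0, -0.017, 1.0, 0.002]
wrist_force: [-0.4, -0.1, -3.1]
opening: 0.141
grasp_force: 69.2
```

Run:
```python
from h import *
s=arm.sense();print(s["joint_positions"].round(2),s["opening"],s["tool_pos"])
ci=arm.camera_info("wrist");im=snap("wrist"); save(im,'6.png')
for d in arm.place_of("basket","wrist"): print(d["confidence"],w("wrist",d["position"],ci))
for d in arm.place_of("set_a","wrist"): print(d["confidence"],w("wrist",d["position"],ci))
```

```text
[ 1.51  0.75 -1.42  1.76  0.76  1.33  1.53] 0.14051317569805424 [ 0.46023518 -0.31773902  0.25067732]
0.98 [ 0.68973028 -0.02212715  0.05342517]
0.68 [ 0.46057126 -0.31445722  0.16238607]
0.61 [ 0.52728324 -0.09589459  0.02382025]
```

View pics/6.png

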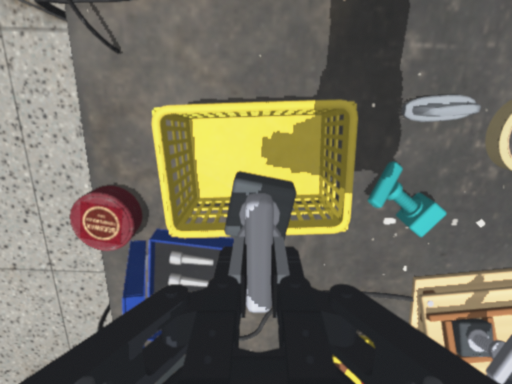

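Run:
```python
from h import *
ci=arm.camera_info("wrist");K=ci["mtx"];Rm=np.array(ci["R"]);C=-Rm.T@ci["t"]
pts=[]
for px in [(154,108),(356,101),(350,232),(170,236)]:
    d=(np.array(px)-K[:2,2])/K[0,0]; s=d.copy()
    for _ in range(10): s=d/(1+ci["k1"]*(s@s))
    v=Rm.T@np.array([*s,1]); pts.append(C+v*(0.08-C[2])/v[2]); 
pts=np.array(pts);print(pts.round(3),pts.mean(0))
move([0.461,-0.318,0.092],frame(np.pi-.1,tilt=0.0))
```

```text
[[ 0.399 -0.421  0.08 ]
 [ 0.386 -0.226  0.08 ]
 [ 0.525 -0.212  0.08 ]
 [ 0.538 -0.413  0.08 ]] [ 0.46199848 -0.31798854  0.08      ]
move: 0.004 -0.0 0.003 0.0 -1.9 159.2 rows>= 3.8
```

carry_out:
  motion: "0 0 0 0 -1 40 5;0 0 0 0 -1 80 5;0 0 0 0 -1 115 5;0 0 0 0 -1 140 5;0 0 0 0 -1 153 5;0 0 0 0 -1 156 5;0 0 0 0 -1 156 5"

```text
t: 21.22
tool_pos: [0.461, -0.318, 0.0952]
tool_rot: [-0.0, -0.018, 1.0, 0.002]
wrist_force: [0.0, -0.4, -2.1]
opening: 0.141
grasp_force: 69.2
```

carry_out:
  motion: "0 0 0 0 0 2 5;0 0 0 0 0 4 5;0 0 0 0 0 4 5"

```text
t: 21.47
tool_pos: [0.4611, -0.3193, 0.0921]
tool_rot: [0.0, -0.017, 1.0, 0.001]
wrist_force: [-0.8, -0.6, -2.9]
opening: 0.142
grasp_force: 69.2
```

carry_out:
  motion: "0 0 0 0 0 2 5;0 0 0 0 0 3 5;0 0 0 0 0 3 5"

```text
t: 21.72
tool_pos: [0.4602, -0.3191, 0.0881]
tool_rot: [-0.0, -0.017, 1.0, 0.002]
wrist_force: [-0.7, 0.2, -3.3]
opening: 0.139
grasp_force: 69.2
```

carry_out:
  motion: "0 0 0 0 0 2 5;0 0 0 0 0 3 5;0 0 0 0 0 3 5"

```text
t: 21.97
tool_pos: [0.4607, -0.3187, 0.0859]
tool_rot: [-0.0, -0.017, 1.0, 0.002]
wrist_force: [-2.2, 2.2, 4.4]
opening: 0.144
grasp_force: 70.3
```

Contact (force now +4 N). Release and rise.

carry_out:
  motion: "0 0 0 0 0 0 20;0 0 0 0 0 0 45;0 0 0 0 0 0 45;0 0 0 0 0 0 45;0 0 0 0 0 -10 45;0 0 0 0 0 -30 45;0 0 0 0 0 -70 45;0 0 0 0 0 -110 45;0 0 0 0 0 -150 45;0 0 0 0 0 -190 45;0 0 0 0 0 -190 45;0 0 0 0 0 -190 45"

```text
t: 22.97
tool_pos: [0.4619, -0.3198, 0.2781]
tool_rot: [0.002, -0.017, 1.0, 0.0]
wrist_force: [-0.3, -0.3, -0.2]
opening: 0.527
grasp_force: 0.0
```

Run:
```python
from h import *
im=snap("wrist"); im2=snap("scene"); save(np.hstack([cv2.resize(im,(400,300)),cv2.resize(im2[120:312,128:384],(400,300))]),'7.png'); print(arm.sense()["tool_pos"])
```

```text
[ 0.45994532 -0.31967467  0.27473241]
```

View pics/7.png

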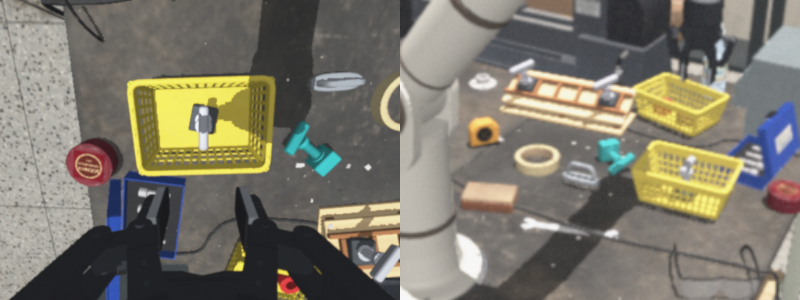

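The set stands upright in the near basket (about 203,120 in the left picture). The two good ones are still in the rack, turned home, and nothing else has moved.

```bash
python3 -c "
from plant import arm
print(arm.hand_in())"
```

```text
the job is handed in; nothing more can be done
None
```

I handed the job in: the middle screw bound after a slight turn and now stands with its nut in the empty yellow basket, and the left and right screws turned freely and are home in their pockets.

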